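# Top up the water softener with salt

### The arm

A 6-joint arm with a two-finger parallel gripper is mounted at the origin on the work surface. World frame = base frame: x ahead of the robot, y to its left, z up, the work surface at z = 0. Lengths are in mm, angles in rad, forces in N, time in s.
With the tool pointing down it reaches from about 375 to 900 mm from the base axis. Payload 3.1 kg.
Tool frame: the origin (TCP) lies midway between the tips of the shut fingers; the grasp point (between the pads) lies 19 mm behind it (arm.grip_point_offset is the distance from the TCP to the grasp point, in mm); z points along the fingers, y is the line along which they close (so a half turn about z gives the same grasp; the last joint's range is limited). The gripper opens to 87 mm and grips with 3 to 60 N. Pads are 19 mm wide; open, the fingers measure 117 mm over their backs; the gripper's body (75 mm by 190 mm) begins 51 mm behind the grasp point.
Start: joints at [-1.353, 0.527, 1.433, -0, 1.181, -0.178], TCP at [240.987, -576.647, 222.548] pointing down, gripper open.
Joint ranges: [-3.08, 3.08], [-0.75, 2.2], [0.22, 2.44], [-1.43, 4.57], [0, 2.65], [-2.85, 2.85]. Speed limits (rad/s): [2.79, 2.79, 3.14, 3.14, 3.14, 3.14].

### API

Orientations are given as a unit quaternion [x, y, z, w].
In Python, from workcell import sensors, cams, close_job, arm gives the robot as it stands. The module is installed in compiled form; this text tells all that it offers.
- The arm moves only by the tool play_rows, never from a script. Its argument "motion" is one flat list of numbers, 4 for each row, row after row: the shift along the tool's x, y, z in m, then the turn about the tool's z in degrees. In form: [tx, ty, tz, spin, tx, ty, tz, spin, ...]. A call has 1 to 10 rows; each row shifts and turns the commanded pose from where the row before left it, along the tool's axes as they then stand; what a row does not reach is not made up. A row lasts 1/8 s, in which the tool goes at most 62.5 mm and 10.7 degrees, less where a joint would pass 70% of its speed; a pose out of reach is approached as far as the arm can. A call with a gripper value outside its range is refused whole. "jaw" is the finger opening in m, from 0 to 0.087, set as the call begins (left out, the last holds). The fingers move at their own pace and stop on an object; the grip force is fixed at half the most. Time passes only in rows, so rows that do not move let the fingers close. It gives the time, the measured TCP pose, the force, the opening and the grip force at its end, in the units of the state.
- sensors.read_state(): the state, without advancing time (a new reading comes with each control period).
- cams.camera(name): name is "scene" or "top" or "wrist"; returns the picture (420x560x3 uint8, red, green, blue); there is no depth.
- cams.camera_params(name): a dict with "fovy" (degrees; the focal length in pixels is half the picture's height over the tangent of half this angle, whatever the lens; pixels are square), "cx", "cy" (the principal point, pixels), "T" (4x4, takes a point from camera to world coordinates). Camera axes: x right, y up, looking along -z (the intrinsics and any distortion apply to the point x, -y, -z); pixel columns grow to the right and rows downward; lengths in mm; the calibration is good to about 2 mm. A picture is of the moment at which its call begins: read the wrist's pose just before it. camera_params takes no time and is no camera call; for the wrist camera it gives the pose at the moment of the call.
- close_job(): hands the job in; it is judged then, once.
The state is a dict: "clock": time; "qpos": joint angles; "joint_vel": joint speeds; "joint_efforts": joint torques, N m; "eef_pos": TCP position; "tool_rot": TCP orientation; "contact_force": force on the tool from outside, world axes, zero at the start; "ft_torque": the same for the moment, N m; "grip_width": opening from 0.0 (shut) to 1.0 (fully open); "grip_force": force on a finger pad.
Only numpy, scipy, OpenCV 4.12 (cv2) and the standard library are available. Lean on these libraries where they do the work, as an engineer would, in place of code of your own. Each camera call takes 0.05 s, during which the arm holds its last target. There are 200 camera calls.

### The job

Top up the water softener: with the scoop, not your fingers, take up at least four of the salt tablets from the grey tub in one go and tip them into the softener's open salt well, spilling none outside the well or the tub. Then lay the scoop down in the tub, let go of it and slide the softener's lid fully shut. Leave the other things on the worktop where they are.

Things in the scene. Friction and masses are not known exactly. Their poses are not given: they have to be found in the camera images.
- scoop_grip (a point): grip point inside the scoop's handle, 65 mm up the handle from its root; axes as body scoop. The handle is a straight bar 18 mm wide (y), 22 mm thick, 115 mm long; it leaves the top of the bowl's back wall and rises backward (-x) and up at 50 degrees. The point is 86 mm above the scoop's underside and 96 mm behind its origin
- scoop: aluminium scoop, 170 g, starts flat on the worktop. Origin: centre of the bowl's underside; x to the nose, y across, z up. Bowl floor flat, 1.6 mm thick, its nose edge at x = 55 mm, open in front; 46 mm high back wall at x = -55 mm; sides 3 mm thick, 100 mm apart inside, 41 mm high, 27 mm from the middle to x = 40 mm, none beyond
- tub_in (a point): centre of the inner floor of the grey salt tub, 4 mm above the worktop; the tub stands fast. x along its length away from the robot, y across, z up. The floor reaches 140 mm to each end (x), 75 mm to each side (y). Walls 4 mm thick, rim 65 mm above the worktop; all upright but the +x end, which leans outward 10 degrees (11 mm further out at the rim)
- tab1: salt tablet 1, the same as tablet 0
- tab2: salt tablet 2, the same as tablet 0
- tab3: salt tablet 3, the same as tablet 0
- tab4: salt tablet 4, the same as tablet 0
- tab5: salt tablet 5, the same as tablet 0
- tab0: salt tablet 0, origin at its centre: white pressed salt, a round pillow 30 mm across and 19 mm thick with domed faces and a 4 mm straight rim, about 22 g, rather slippery (friction near 0.4). The six tablets are alike and start lying flat, not touching, in one layer in the far (+x) part of the tub
- well (a point): centre of the mouth of the softener's salt well, at its top, 100 mm above the worktop. White floor-standing cabinet on the robot's left, 310 mm wide, 500 deep. x from its front (towards the worktop) to its back, y across, z up. Mouth 170 mm in x, 230 mm in y; salt 85 mm below; front edge of the cabinet at x = -105 mm, then a gap to the floor
- lid_lip (a point): middle of the top edge of the raised ridge on the grey sliding lid; axes as point well. Ridge 160 mm long (y), 10 mm thick (x), 24 mm above the lid's upper face, which is 111 mm above the worktop. Lid 190 mm (x) by 262 mm, its centre 60 mm behind (+x) the ridge. Push the ridge to -x to shut it
- salt_lid (a joint): slide of the lid, metres: 0 = fully shut over the well (end stop), 0.19 = fully back; it starts at least 0.165 back, where it leaves all but up to 15 mm of the mouth's back open; it has about 2 N of friction and stays where it is left
- tumbler: bystander, to be left where it is: white mug, 72 mm across and 95 mm high, origin at the centre of its underside
- detergent: bystander, to be left where it is: white bottle, 84 mm across and 210 mm high, origin at the centre of its underside
- descaler: bystander, to be left where it is: white jar, 60 mm across and 150 mm high, origin at the centre of its underside
- nailbrush: bystander, to be left where it is: wooden nail brush 100 x 45 x 30 mm, origin at the centre of its underside, x along its length
- testkit: bystander, to be left where it is: small carton 90 x 60 x 28 mm, origin at the centre of its underside, x along its length

How it is judged:
By the outcome, as a careful person would: the job done as asked, in the order asked, and still so for the second after the job is handed in, with the robot touching nothing.
It also fails if it takes over 72 s, if anything falls off the work surface, if the arm or the gripper's body presses on something with over 40 N, if the wrist force passes 120 N, or if a joint passes its speed limit or range.

## Working session

There is one attempt and no reset: what is moved stays moved. The work goes in short steps, Python scripts to look and compute and a tool call to move; the robot and the scene stay as the last step left them, time stands still between calls to the robot, and variables do not carry over. Pictures are saved under pics/ and viewed, at most 10 in all, crops included, and the job is handed in when it is done.

Besides the shell and the picture viewer there is one more tool, called after "Emit:" as name(argument=value, ...) on one line, values as JSON. play_rows: Moves the arm, as the interface text tells. Its arguments: {"type":"object","properties":{"motion":{"type":"array"},"jaw":{"type":"number"}},"required":["motion"]}

```bash
mkdir -p pics; python3 - <<'E'
from workcell import sensors, cams, arm
import cv2, numpy as np
print(sensors.read_state())
for n in ("scene","top","wrist"):
    p=cams.camera_params(n); print(n,p)
    if n!="wrist": cv2.imwrite(f"pics/{n}0.png",cams.camera(n)[:,:,::-1])
E
```

```text
{'clock': 0.0, 'qpos': array([-1.35350538e+00,  5.28458458e-01,  1.43386976e+00, -3.84592802e-05,
        1.18136384e+00, -1.78501004e-01]), 'joint_vel': array([-0.00118056,  0.00204567, -0.00018781, -0.00018971,  0.00049757,
        0.00064605]), 'joint_efforts': array([-2.01162334e-04, -4.40045035e+01, -1.76589310e+01,  6.32855552e-02,
        5.84521727e-02, -1.53975193e-04]), 'eef_pos': array([ 240.82329177, -575.97317163,  221.58669703]), 'tool_rot': array([ 9.80480434e-01,  1.96613877e-01, -3.81364848e-05, -1.04916094e-03]), 'contact_force': array([-0.22904125, -0.31751401,  0.08727977]), 'ft_torque': array([-0.00974836, -0.02412438, -0.0198372 ]), 'grip_force': 0.0, 'grip_width': 0.9975497740280853}
scene {'fovy': 55.36428177603957, 'cx': 273.835568218732, 'cy': 208.26279053912805, 'T': array([[ 8.77983801e-01, -3.89427874e-01,  2.78370931e-01,
         8.10116886e+02],
       [ 4.78619511e-01,  7.24162110e-01, -4.96500354e-01,
        -6.01977228e+02],
       [-8.23460375e-03,  5.69153028e-01,  8.22190381e-01,
         8.69459640e+02],
       [ 0.00000000e+00,  0.00000000e+00
[... 207 characters left out ...]
578257e+02],
       [-9.99169019e-01, -1.94178852e-02,  3.58359657e-02,
        -1.13935700e+02],
       [ 3.40723454e-02,  8.45922616e-02,  9.95832930e-01,
         9.89248804e+02],
       [ 0.00000000e+00,  0.00000000e+00,  0.00000000e+00,
         1.00000000e+00]])}
wrist {'fovy': 71.2862260523012, 'cx': 283.4747130686262, 'cy': 205.93850357933132, 'T': array([[ 3.85749190e-01,  8.95210611e-01,  2.23149110e-01,
         3.01369038e+02],
       [-9.22602055e-01,  3.74750141e-01,  9.14755719e-02,
        -5.50930901e+02],
       [-1.73525784e-03, -2.41164455e-01,  9.70482712e-01,
         3.83786163e+02],
       [ 0.00000000e+00,  0.00000000e+00,  0.00000000e+00,
         1.00000000e+00]])}
```

View pics/scene0.png

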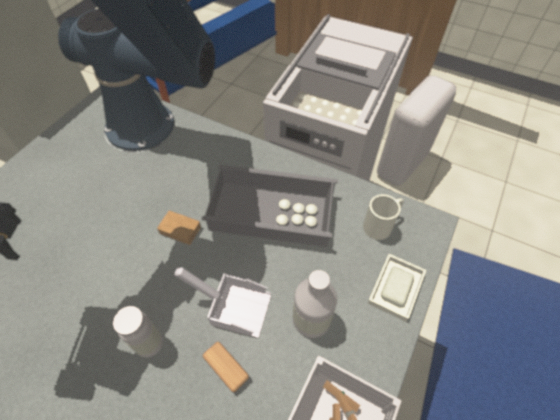

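View pics/top0.png

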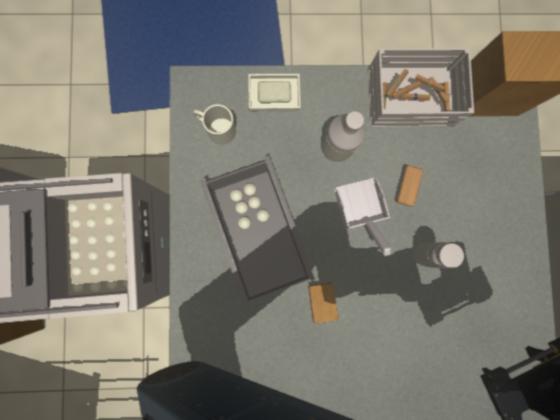

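The scene view shows the softener with its open well at about (335,95) and the tub at (272,208) with six tablets near (298,213). In the top view the tub runs from about (278,285) to (236,167), far end up. The scoop bowl is at (362,202), its handle end at (388,250), and the well is at (97,240).

```bash
cat > h.py <<'E'
import numpy as np, cv2
from workcell import sensors, cams
from scipy.spatial.transform import Rotation as R
def ray(p,u,v):
    f=210/np.tan(np.radians(p["fovy"])/2)
    T=p["T"]; d=T[:3,:3]@np.array([(u-p["cx"])/f,-(v-p["cy"])/f,-1.0])
    return T[:3,3],d
def onz(p,u,v,z):
    o,d=ray(p,u,v); return o+d*(z-o[2])/d[2]
def tri(*obs):
    A=np.zeros((3,3));b=np.zeros(3)
    for p,u,v in obs:
        o,d=ray(p,u,v); d=d/np.linalg.norm(d); M=np.eye(3)-np.outer(d,d); A+=M;b+=M@o
    x=np.linalg.solve(A,b); return x
def proj(p,X):
    f=210/np.tan(np.radians(p["fovy"])/2); T=p["T"]; c=T[:3,:3].T@(np.asarray(X)-T[:3,3])
    return np.array([p["cx"]+f*c[0]/-c[2],p["cy"]-f*c[1]/-c[2]])
def tool(delta):  # world shift (mm) -> tool axes m
    s=sensors.read_state(); return R.from_quat(s["tool_rot"]).inv().apply(delta)/1000
def yaw():  # tool y direction angle in world, deg
    y=R.from_quat(sensors.read_state()["tool_rot"]).apply([0,1,0]); return np.degrees(np.arctan2(y[1],y[0]))
E
python3 - <<'E'
from h import *
np.set_printoptions(precision=1,suppress=True)
p=cams.camera_params("top");s=cams.camera_params("scene")
for n,u,v,z in [("hend",388,250,120),("nL",336,187,0),("nR",376,178,0),("bL",347,226,41),("bR",389,217,41),("tubc",278,285,65),("rimFL",206,179,65),("rimFR",268,156,65),("rimNR",311,277,65),("rimNL",250,297,65),("well",97,240,100),("wellfr",128,240,100),("ridge",28,247,135),("mug",219,128,95)]:
    print(n,onz(p,u,v,z))
print(tri((p,388,250),(s,180,272)))
S=sensors.read_state(); Rt=R.from_quat(S["tool_rot"]); print(Rt.as_matrix(),yaw())
w=cams.camera_params("wrist")["T"]; print(Rt.inv().apply(w[:3,3]-S["eef_pos"]), Rt.inv().as_matrix()@w[:3,:3])
E
```

```text
hend [ 459.4 -384.1  120. ]
nL [ 621.5 -294.3    0. ]
nR [ 643.2 -398.7    0. ]
bL [ 518.9 -310.4   41. ]
bR [ 538.8 -414.9   41. ]
tubc [ 383.3 -138.4   65. ]
rimFL [636.   26.9  65. ]
rimFR [ 689.4 -121.2   65. ]
rimNR [ 399.8 -216.2   65. ]
rimNL [357.4 -72.8  65. ]
well [496.1 264.1 100. ]
wellfr [494.6 195.8 100. ]
ridge [483.4 393.5 135. ]
mug [750.   -8.5  95. ]
[ 461.2 -382.2  121.2]
[[ 0.9  0.4 -0. ]
 [ 0.4 -0.9  0. ]
 [ 0.  -0.  -1. ]] -67.31808370599836
[  65.5   -0.1 -162.1] [[ 0.   1.   0.2]
 [ 1.  -0.  -0. ]
 [-0.   0.2 -1. ]]
```

Emit:
play_rows(motion=[0, 0, -0.01, 10.7, 0.0444, -0.0309, -0.004, 0, 0.0444, -0.0309, -0.004, 0, 0.0444, -0.0309, -0.004, 0, 0.0444, -0.0309, -0.004, 0, 0.0444, -0.0309, -0.004, 0, 0.0444, -0.0309, -0.004, 0, 0.0444, -0.0309, -0.004, 0, 0, 0, 0, 0, 0, 0, 0, 0], jaw=0.06)

```text
clock: 1.35
eef_pos: [499.8, -300.4, 260.1]
tool_rot: [0.995, 0.105, -0.001, -0.0]
contact_force: [0.4, -0.9, -0.3]
grip_width: 0.687
grip_force: 0.0
```

```bash
python3 - <<'E'
from h import *
p=cams.camera_params("wrist"); im=cams.camera("wrist")[:,:,::-1]; cv2.imwrite("pics/w1raw.png",im)
import pickle; pickle.dump(p,open("w1.pkl","wb"))
S=sensors.read_state();print(S["eef_pos"],S["clock"],yaw())
cv2.imwrite("pics/w1.png",cv2.resize(im,(800,600),interpolation=cv2.INTER_CUBIC))
E
```

```text
[ 499.40509878 -301.02426855  260.14530956] 1.4 -78.05121675175619
```

View pics/w1.png

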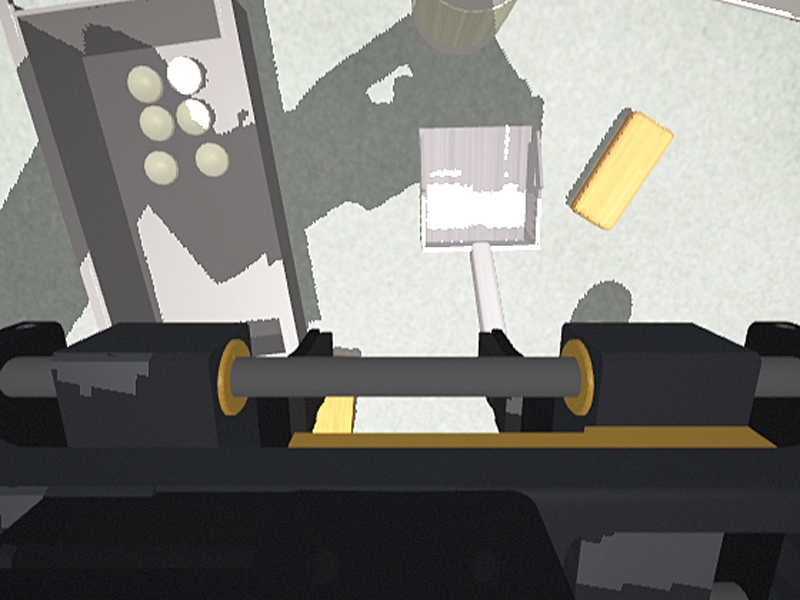

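The wrist view shows the bowl's nose edge at (420,128)–(540,126), the top of its back wall at (423,249)–(541,249) and the handle root at (482,245). The tub floor's far-left corner is at (83,57) and its left edge runs to (160,320). Tablets are at (145,84), (185,75), (157,123), (193,117), (161,168) and (212,159).

```bash
python3 - <<'E'
from h import *
import pickle
np.set_printoptions(precision=1,suppress=True)
p=pickle.load(open("w1.pkl","rb")); k=560/800; t=cams.camera_params("top"); s=cams.camera_params("scene")
for n,u,v,z in [("nL",420,128,1),("nR",540,126,1),("bL",423,249,46),("bR",541,249,46),("root",482,245,46),("hmid",490,328,95),("floorFL",83,57,4),("floorFR",221,37,4),("floorL",160,320,4),("rimFLo",20,12,65),("rimRi",300,350,65),("rimRi2",235,0,65)]+[("tab",u,v,13) for u,v in [(145,84),(185,75),(157,123),(193,117),(161,168),(212,159)]]:
    print(n,onz(p,u*k,v*k,z))
im=cams.camera("top")
print("tri backwall corners", tri((p,423*k,249*k),(t,347,226)), tri((p,541*k,249*k),(t,389,217)))
def blobs(im,x0,x1,y0,y1,th):
    g=cv2.GaussianBlur(cv2.cvtColor(im,cv2.COLOR_RGB2GRAY)[y0:y1,x0:x1],(3,3),0)
    n,l,st,c=cv2.connectedComponentsWithStats((g>th).astype(np.uint8))
    return [tuple(c[i]+[x0,y0])+(st[i,4],) for i in range(1,n) if 30<st[i,4]<300]
for b in blobs(im,225,275,180,235,130): print("top",b,onz(t,b[0],b[1],13))
sc=cams.camera("scene")[15:180,255:420]; tp=im[165:325,0:180]
cr=np.hstack([cv2.resize(tp[:,:,::-1],(400,356),interpolation=2),cv2.resize(sc[:,:,::-1],(400,400),interpolation=2)[:356]])
tu=np.hstack([cv2.resize(im[145:305,195:320][:,:,::-1],None,fx=1.5,fy=1.5,interpolation=2)])
cv2.imwrite("pics/soft.png",cr)
E
```

```text
nL [ 622.2 -288.7    1. ]
nR [ 647.5 -398.9    1. ]
bL [ 516.6 -313.3   46. ]
bR [ 538.8 -417.5   46. ]
root [ 531.2 -364.5   46. ]
hmid [ 470.6 -378.    95. ]
floorFL [617.   21.8   4. ]
floorFR [659.1 -98.3   4. ]
floorL [381.1 -63.5   4. ]
rimFLo [630.5  24.   65. ]
rimRi [ 405.6 -222.7   65. ]
rimRi2 [ 672.1 -133.5   65. ]
tab [605.2 -39.7  13. ]
tab [620.1 -74.1  13. ]
tab [574.5 -52.4  13. ]
tab [586.5 -84.2  13. ]
tab [535.5 -58.8  13. ]
tab [ 553.6 -104.8   13. ]
tri backwall corners [ 517.5 -311.9   42.5] [ 538.7 -414.3   49.3]
top (np.float64(235.82978723404256), np.float64(194.97872340425533), np.int32(47)) [603.7 -39.2  13. ]
top (np.float64(240.92857142857142), np.float64(207.1904761904762), np.int32(42)) [572.7 -51.4  13. ]
top (np.float64(262.075), np.float64(215.2), np.int32(40)) [ 551.6 -103.8   13. ]
top (np.float64(243.8780487804878), np.float64(222.53658536585365), np.int32(41)) [534.2 -58.2  13. ]
```

View pics/soft.png

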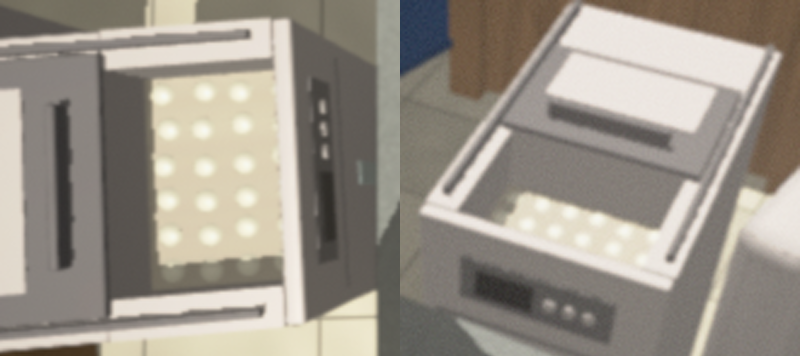

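The left crop (top view) shows the mouth's front inner edge at crop (275,66)–(285,290). The lid edge is at x≈104 and the dark ridge groove spans (62,100)–(62,268). The right crop shows the same in the scene view.

```bash
python3 - <<'E'
from h import *
np.set_printoptions(precision=1,suppress=True)
t=cams.camera_params("top"); s=cams.camera_params("scene")
T=lambda u,v:(u/2.2222,165+v/2.2222)
Sc=lambda u,v:(255+(u-400)/2.424,15+v/2.424)
for n,u,v,z in [("frFar",275,66,100),("frNear",285,290,100),("lidFar",104,70,111),("lidNear",108,300,111),("ridge_far",62,100,135),("ridge_near",66,268,135),("outerfrFar",290,18,100),("outerfrNear",302,322,100)]:
    print(n,onz(t,*T(u,v),z))
for n,u,v,z in [("ridgeL",549,100,135),("ridgeR",672,135,135),("ridgeLb",549,115,111),("lidL",503,124,111),("lidR",703,175,111),("outFL",424,210,100),("outFR",672,288,100)]:
    print("scene",n,onz(s,*Sc(u,v),z))
# scoop
fl=np.array([617,21.8]);l2=np.array([381.1,-63.5]);d=fl-l2;print("tub yaw",np.degrees(np.arctan2(d[1],d[0])))
E
```

```text
frFar [597.  206.3 100. ]
frNear [372.1 194.1 100. ]
lidFar [594.4 370.5 111. ]
lidNear [368.2 360.5 111. ]
ridge_far [562.5 396.2 135. ]
ridge_near [402.  387.5 135. ]
outerfrFar [646.1 191.8 100. ]
outerfrNear [340.3 177.1 100. ]
scene ridgeL [407.5 393.3 135. ]
scene ridgeR [567.8 399.5 135. ]
scene ridgeLb [407.7 397.3 111. ]
scene lidL [364.4 353.5 111. ]
scene lidR [620.2 377.7 111. ]
scene outFL [349.1 177.  100. ]
scene outFR [653.7 193.8 100. ]
tub yaw 19.879681127127274
```

Emit:
play_rows(motion=[-0.0143, 0.0348, 0, 0, -0.0143, 0.0348, 0, 0, 0, 0, 0.045, 0, 0, 0, 0.045, 0, 0, 0, 0.045, 0, 0, 0, 0.03, 0, 0, 0, 0.0185, 0, 0, 0, 0.008, 0, 0, 0, 0, 0])

```text
clock: 2.62
eef_pos: [486.7, -375.1, 69.3]
tool_rot: [0.995, 0.104, 0.0, 0.0]
contact_force: [0.1, -0.1, 0.5]
grip_width: 0.689
grip_force: 0.0
```

Emit:
play_rows(motion=[0, 0, 0, 0, 0, 0, 0, 0, 0, 0, 0, 0, 0, 0, 0, 0, 0, 0, 0, 0], jaw=0)

```text
clock: 3.25
eef_pos: [486.6, -374.5, 69.1]
tool_rot: [0.995, 0.104, -0.0, -0.0]
contact_force: [-0.4, -0.2, 1.7]
grip_width: 0.207
grip_force: 20.1
```

Emit:
play_rows(motion=[0, 0, -0.015, 0, 0, 0, -0.03, 0, 0, 0, -0.03, -7.4, 0, 0, -0.035, 0, -0.0049, -0.0315, 0, 0, -0.0049, -0.0515, 0, 0, -0.0049, -0.0515, 0, 0, -0.0049, -0.0515, 0, 0, -0.0049, -0.0515, 0, 0, 0, -0.02, 0, 0])

```text
clock: 4.5
eef_pos: [375.6, -136.8, 179.5]
tool_rot: [0.986, 0.169, -0.001, -0.001]
contact_force: [0.2, -0.5, -1.6]
grip_width: 0.205
grip_force: 29.9
```

```bash
python3 - <<'E'
from h import *
p=cams.camera_params("wrist"); im=cams.camera("wrist")[:,:,::-1]; sc=cams.camera("scene")[:,:,::-1]
import pickle; pickle.dump(p,open("w2.pkl","wb"))
S=sensors.read_state();print(S["eef_pos"],S["clock"],yaw(),S["grip_force"],S["contact_force"],S["ft_torque"])
cv2.imwrite("pics/w2.png",np.vstack([cv2.resize(im[:230],(800,329),interpolation=2),np.hstack([cv2.resize(sc[120:270,140:360],(396,270),interpolation=2),np.zeros((270,404,3),np.uint8)])]))
E
```

```text
[ 377.15792519 -138.13434081  179.58698303] 4.6 -70.49897521403422 29.88334487657994 [ 0.29299842  0.21641962 -2.48223625] [-0.0356542   0.10381746  0.01870254]
```

View pics/w2.png

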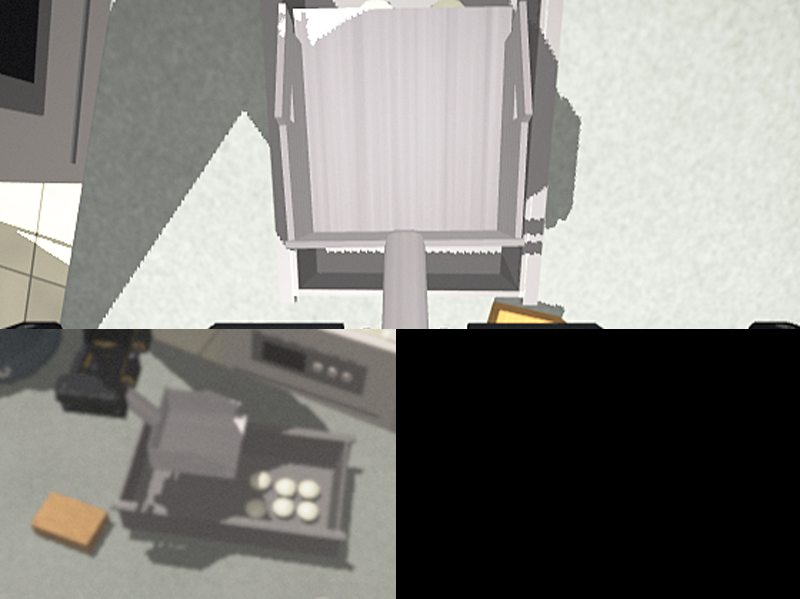

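The scoop is held over the tub. Its nose edge is at about (300,10)–(512,8), the top of its back wall at (287,243)–(524,243), and the tub's near rim at y≈288 from x≈298 to 522. The six tablets still lie in the far part.

```bash
python3 - <<'E'
from h import *
import pickle
np.set_printoptions(precision=1,suppress=True)
p=pickle.load(open("w2.pkl","rb")); k=0.7
# held scoop expected corners: tool frame -> world; grip at TCP z+19, x-dir yaw 19.5
S=sensors.read_state(); e=S["eef_pos"]; Rt=R.from_quat(S["tool_rot"]); xs=Rt.apply([1,0,0]); ys=-Rt.apply([0,1,0])
g=e+[0,0,19]
for th in (0,5,10,15):
    r=np.radians(th); c,s=np.cos(r),np.sin(r)
    def P(x,y,z): 
        a=x+97.3; b=z-87.5; return proj(p,g+xs*(a*c+b*s)+ys*y+np.array([0,0,1])*(-a*s+b*c))/k
    print(th,"nose",P(55,50,1.6),P(55,-50,1.6),"backtop",P(-55,53,46),P(-55,-53,46))
c=np.array([513,-99]);a=np.radians(19.3);X=np.array([np.cos(a),np.sin(a)]);Y=np.array([-X[1],X[0]])
for n,u,v,z in [("rimNL",298,288,65),("rimNR",522,288,65)]:
    w=onz(p,u*k,v*k,z); d=w[:2]-c; print(n,w,d@X,d@Y)
w=g[:2]-c; print("grip",w@X,w@Y)
E
```

```text
0 nose [304.8   1.5] [513.3   1.2] backtop [289.  242.1] [529.6 242. ]
5 nose [311.6  30.3] [506.   30.1] backtop [291.7 249.5] [526.8 249.4]
10 nose [317.4  57.3] [499.9  57.1] backtop [294.1 257.3] [524.2 257.3]
15 nose [322.3  82.7] [494.7  82.6] backtop [296.3 265.5] [521.9 265.5]
rimNL [352.1 -67.7  65. ] -141.52307769616849 82.69740427417312
rimNR [ 402.9 -211.    65. ] -140.97827557782747 -69.32046863528417
grip -141.14234235503557 7.962732760405952
```

Emit:
play_rows(motion=[-0.003, 0.003, 0.03, 0, 0, 0, 0.03, 0, 0, 0, 0.025, 0, 0, 0, 0.012, 0, 0, 0, 0.0085, 0, 0, 0, 0, 0])

```text
clock: 5.35
eef_pos: [376.9, -144.4, 73.6]
tool_rot: [0.986, 0.168, 0.0, 0.0]
contact_force: [-0.6, -0.2, -1.8]
grip_width: 0.206
grip_force: 30.0
```

Emit:
play_rows(motion=[0.01, 0, 0, 0, 0.01, 0, 0, 0, 0.01, 0, 0, 0, 0.01, 0, 0, 0, 0.01, 0, 0, 0, 0.01, 0, 0, 0, 0.01, 0, 0, 0, 0.01, 0, 0, 0])

```text
clock: 6.35
eef_pos: [452.2, -116.8, 73.5]
tool_rot: [0.986, 0.168, -0.0, -0.0]
contact_force: [-0.4, -0.6, -2.4]
grip_width: 0.206
grip_force: 30.0
```

Emit:
play_rows(motion=[0.004, 0, 0.002, 0, 0.008, 0, 0, 0, 0.008, 0, 0, 0, 0.008, 0, 0, 0, 0.008, 0, 0, 0, 0.005, 0, 0, 0, 0.004, 0, 0, 0, 0, 0, 0, 0])

```text
clock: 7.35
eef_pos: [491.2, -102.1, 72.9]
tool_rot: [0.986, 0.169, -0.003, -0.0]
contact_force: [-9.7, -3.0, 15.6]
grip_width: 0.202
grip_force: 30.0
```

```bash
python3 - <<'E'
from h import *
p=cams.camera_params("wrist"); im=cams.camera("wrist")[:,:,::-1]; tp=cams.camera("top")[:,:,::-1]
import pickle; pickle.dump(p,open("w3.pkl","wb"))
S=sensors.read_state();print(S["eef_pos"],S["clock"],yaw(),S["grip_force"],S["contact_force"],S["ft_torque"])
cv2.imwrite("pics/w3.png",np.hstack([cv2.resize(im[:240,110:460],(560,384),interpolation=2),cv2.resize(tp[140:300,195:295],(240,384),interpolation=2)]))
E
```

```text
[ 491.23471448 -102.08657648   72.9046323 ] 7.45 -70.53814616363196 30.00455901492387 [-9.15295997 -1.76778829 14.90522097] [-0.47835734  1.30273408  0.02564283]
```

View pics/w3.png

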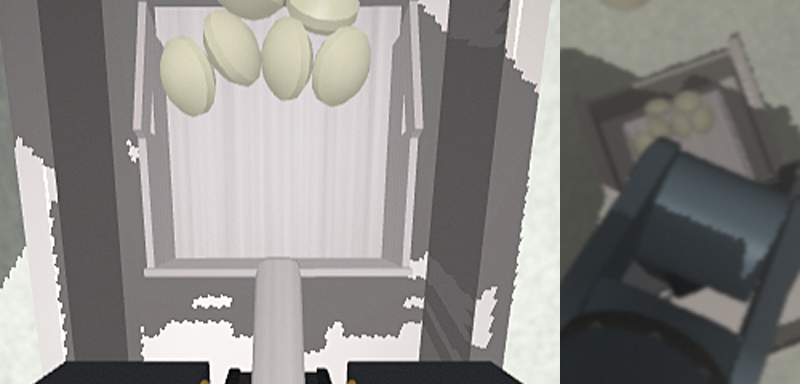

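The bowl is full at its front: four tablets sit inside at (187,75), (232,48), (287,58) and (341,66), and two more are squeezed between them and the end wall at (255,5) and (322,10). I'll push a little further, then tip the nose up by pressing the heel down.

Emit:
play_rows(motion=[0.003, 0, -0.0015, 0, 0.003, 0, 0, 0, 0.003, 0, 0, 0, 0, 0, 0, 0, -0.002, 0, 0.002, 0, -0.003, 0, 0.0022, 0, -0.003, 0, 0.0022, 0, -0.003, 0, 0.0022, 0, -0.003, 0, 0.0022, 0, -0.003, 0, 0.0022, 0])

```text
clock: 8.7
eef_pos: [486.2, -104.2, 61.3]
tool_rot: [0.986, 0.168, -0.0, -0.0]
contact_force: [-4.9, 1.6, 13.1]
grip_width: 0.205
grip_force: 30.0
```

Emit:
play_rows(motion=[-0.001, 0, -0.005, 0, -0.002, 0, -0.01, 0, -0.004, 0, -0.012, 0, -0.005, 0, -0.015, 0, -0.005, 0, -0.018, 0, -0.003, 0, -0.02, 0, 0, 0, -0.015, 0, 0, 0, -0.005, 0, 0, 0, 0, 0])

```text
clock: 9.82
eef_pos: [467.6, -111.5, 160.5]
tool_rot: [0.986, 0.168, 0.0, 0.0]
contact_force: [-1.1, -0.4, -3.4]
grip_width: 0.201
grip_force: 30.0
```

```bash
python3 - <<'E'
from h import *
p=cams.camera_params("wrist"); im=cams.camera("wrist")[:,:,::-1]; sc=cams.camera("scene")[:,:,::-1]
import pickle; pickle.dump(p,open("w4.pkl","wb"))
S=sensors.read_state();print(S["eef_pos"],S["clock"],yaw(),S["grip_force"],S["contact_force"],S["ft_torque"])
cv2.imwrite("pics/w4.png",np.hstack([cv2.resize(im[:240,110:460],(490,336),interpolation=2),cv2.resize(sc[100:260,190:340],(310,336),interpolation=2)]))
E
```

```text
[ 467.25067136 -111.26280536  159.71930354] 9.925 -70.6227552952267 29.99732139171101 [-0.05414965 -0.54735667 -3.31849361] [-0.04858053  0.26878886 -0.01568974]
```

View pics/w4.png

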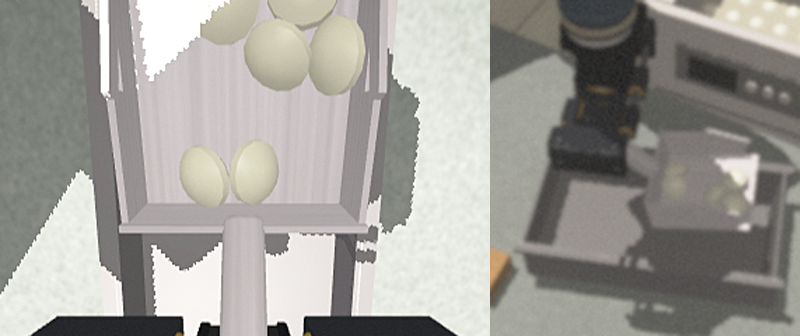

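All six tablets are in the bowl: two at the back near (205,175) and (255,170), four nearer the nose. It is tilted nose-up by roughly 6°. I'll turn it gently and carry it to the well.

Emit:
play_rows(motion=[0, 0, -0.004, 1, 0, 0, -0.007, 1.9, 0, 0, -0.007, 1.9, 0, 0, -0.007, 1.9, 0, 0, -0.007, 1.9, 0, 0, -0.007, 1.9, 0, 0, -0.007, 1.9, 0, 0, -0.007, 1.9, 0, 0, -0.007, 1.9, 0, 0, -0.003, 0.4])

```text
clock: 11.18
eef_pos: [468.0, -111.5, 223.6]
tool_rot: [1.0, 0.024, 0.0, 0.0]
contact_force: [0.1, 0.1, -3.0]
grip_width: 0.204
grip_force: 30.0
```

Emit:
play_rows(motion=[-0.0019, -0.006, 0, 0, -0.0019, -0.014, 0, 0, -0.0019, -0.022, 0, 0, -0.0019, -0.028, 0, 0, -0.0019, -0.032, 0, 0, -0.0019, -0.034, 0, 0, -0.0019, -0.034, 0, 0, -0.0019, -0.034, 0, 0, -0.0019, -0.034, 0, 0, -0.0019, -0.034, 0, 0])

```text
clock: 12.42
eef_pos: [434.1, 161.2, 222.8]
tool_rot: [1.0, 0.024, -0.001, -0.0]
contact_force: [-0.7, -0.5, -3.3]
grip_width: 0.208
grip_force: 30.0
```

Emit:
play_rows(motion=[0, -0.034, 0, 0, 0, -0.032, 0, 0, 0, -0.024, 0, 0, 0, -0.016, 0, 0, 0, -0.01, 0, 0, 0, -0.006, 0, 0, 0, 0, 0, 0])

```text
clock: 13.3
eef_pos: [429.6, 281.0, 223.0]
tool_rot: [1.0, 0.024, -0.0, 0.0]
contact_force: [-0.1, -0.6, -3.4]
grip_width: 0.203
grip_force: 30.0
```

```bash
python3 - <<'E'
from h import *
p=cams.camera_params("wrist"); im=cams.camera("wrist")[:,:,::-1]; sc=cams.camera("scene")[:,:,::-1]
import pickle; pickle.dump(p,open("w5.pkl","wb"))
S=sensors.read_state();print(S["eef_pos"],S["clock"],yaw(),S["grip_force"],S["contact_force"],S["ft_torque"])
cv2.imwrite("pics/w5.png",np.hstack([cv2.resize(im[:240,40:500],(560,292),interpolation=2),cv2.resize(sc[10:180,255:395],(240,292),interpolation=2)]))
E
```

```text
[429.70146411 280.63996347 223.02133804] 13.4 -87.26144187069217 29.997272619511932 [-0.3941606  -0.6024043  -2.91867953] [ 0.02418537  0.29014633 -0.0479903 ]
```

View pics/w5.png

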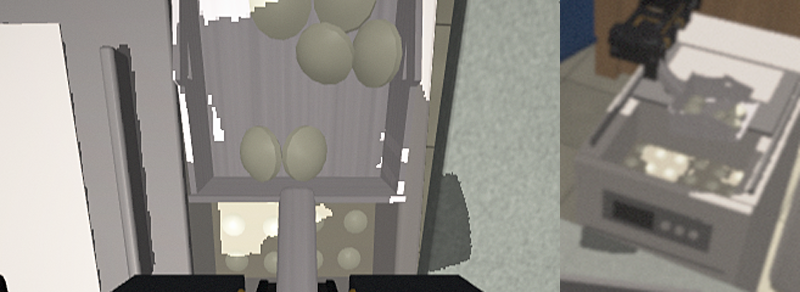

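The scoop with all six tablets is above the well. The lid's front edge shows at about x=187 and the cabinet's front outer edge at about (428,225).

```bash
python3 - <<'E'
from h import *
import pickle
np.set_printoptions(precision=1,suppress=True)
p=pickle.load(open("w5.pkl","rb")); f=460/560
for n,u,v,z in [("lid",190,225,111),("front",428,225,100),("lid2",165,30,111),("ridgeTop",103,48,135),("ridgeback",135,240,135)]:
    print(n,onz(p,40+u*f,v*f,z))
S=sensors.read_state(); e=S["eef_pos"]; Rt=R.from_quat(S["tool_rot"]); xs=Rt.apply([1,0,0]); ys=-Rt.apply([0,1,0]); g=e+[0,0,19]
for th in (0,-4,-8,-12):
    r=np.radians(th); c,s=np.cos(r),np.sin(r)
    def P(x,y,z):
        a=x+97.3; b=z-87.5; return (proj(p,g+xs*(a*c+b*s)+ys*y+np.array([0,0,1])*(-a*s+b*c))-[40,0])/f
    print(th,"backtop",P(-55,53,46),P(-55,-53,46))
E
```

```text
lid [443.5 364.7 111. ]
front [450.8 175.5 100. ]
lid2 [578.5 378.6 111. ]
ridgeTop [559.1 410.  135. ]
ridgeback [435.2 397.3 135. ]
0 backtop [195.1 208. ] [399.7 208.2]
-4 backtop [193.  203.3] [401.7 203.5]
-8 backtop [190.8 198.9] [404. 199.]
-12 backtop [188.5 194.7] [406.4 194.9]
```

Emit:
play_rows(motion=[-0.002, 0, 0.008, 0, -0.002, 0, 0.014, 0, -0.002, 0, 0.018, 0, -0.002, 0, 0.018, 0, 0, 0, 0.018, 0, 0, 0, 0.014, 0, 0, 0, 0.01, 0, 0, 0, 0.006, 0, 0, 0, 0.004, 0, 0, 0, 0, 0])

```text
clock: 14.65
eef_pos: [421.7, 280.8, 113.1]
tool_rot: [1.0, 0.024, 0.0, -0.0]
contact_force: [-0.2, 0.3, -3.6]
grip_width: 0.204
grip_force: 30.0
```

Emit:
play_rows(motion=[0.008, 0, 0, 0, 0.008, 0, 0, 0, 0.006, 0, -0.0105, 0, 0.006, 0, -0.0105, 0, 0.0085, 0, -0.0105, 0, 0.0085, 0, -0.0105, 0])

```text
clock: 15.4
eef_pos: [462.1, 281.8, 155.3]
tool_rot: [1.0, 0.025, -0.005, 0.001]
contact_force: [-7.5, -1.9, 1.2]
grip_width: 0.201
grip_force: 30.0
```

Emit:
play_rows(motion=[0.011, 0, -0.0085, 0, 0.011, 0, -0.0085, 0, 0.0125, 0, -0.007, 0, 0.0125, 0, -0.007, 0, 0.014, 0, -0.005, 0, 0.014, 0, -0.005, 0, 0, 0, 0, 0])

```text
clock: 16.27
eef_pos: [541.5, 286.6, 196.9]
tool_rot: [1.0, 0.024, -0.0, -0.0]
contact_force: [-2.7, -0.2, -1.3]
grip_width: 0.199
grip_force: 30.0
```

```bash
python3 - <<'E'
from h import *
p=cams.camera_params("wrist"); im=cams.camera("wrist")[:,:,::-1]; sc=cams.camera("scene")[:,:,::-1]; tp=cams.camera("top")[:,:,::-1]
S=sensors.read_state();print(S["eef_pos"],S["clock"],yaw(),S["grip_force"],S["contact_force"],S["ft_torque"])
cv2.imwrite("pics/w6.png",np.hstack([cv2.resize(im[:240,40:500],(460,240),interpolation=2),cv2.resize(sc[10:180,255:395],(340,413),interpolation=2)[:240] if 0 else cv2.resize(sc[20:160,260:400],(240,240),interpolation=2)]))
E
```

```text
[541.26201945 286.65286536 196.33837988] 16.425 -87.21043549686452 29.995848750695586 [-2.05352876 -0.0760491  -1.36216471] [-0.00725157  0.71588601  0.08626259]
```

View pics/w6.png

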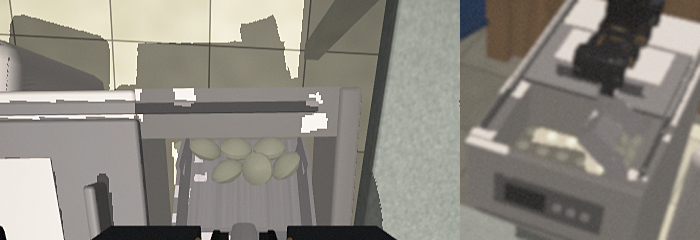

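All six tablets lie on the tilted bowl against the well's far wall, with the nose inside the well at about y=137. Next I'll draw back so they drop off.

Emit:
play_rows(motion=[-0.02, 0, 0, 0, -0.025, 0, 0, 0, -0.025, 0, 0, 0, 0, 0, 0, 0, 0.02, 0, 0, 0, -0.02, 0, 0, 0, 0, 0, 0, 0])

```text
clock: 17.3
eef_pos: [472.5, 283.3, 196.3]
tool_rot: [1.0, 0.024, 0.001, -0.0]
contact_force: [-0.3, -0.1, -0.3]
grip_width: 0.205
grip_force: 30.0
```

```bash
python3 - <<'E'
from h import *
F=[]
for i in range(3):
    im=cams.camera("wrist"); S=sensors.read_state(); F.append(S["contact_force"])
print(S["eef_pos"],S["clock"],np.mean(F,0),S["ft_torque"])
cv2.imwrite("pics/w7raw.png",im[:,:,::-1])
g=cv2.cvtColor(im,cv2.COLOR_RGB2GRAY); s=cv2.resize(g[60:260,150:450],(75,40),interpolation=3)
ch=" .:-=+*#%@"
for r in s: print("".join(ch[min(9,int(v)//26)] for v in r))
E
```

```text
[473.41010813 283.50507479 196.42772019] 17.45 [ 0.41855176  0.26224651 -1.49726661] [ 0.05461059 -0.02933407  0.00707376]
+++++=----==++++++++==------------------------------------=+@@@#==:::+*****
+++++=:-----==++++++++=-----------------------------------=+%@@#==:::+*****
+++++=:------=++==+***%++=======+++============+++==------=+#@@#==::-+*****
++++++:------====+==*%@#+++++==++++++========++++++=------=+*%@*==::-******
++++++:------==++++++%@@+===+++==++++++++====+*%%%++------=++%@*=-::=******
++++++-------==++*++=+*#+==+++++=====++++++==+*%%%+=------=++*%+=-::+******
++++++-------==+++++======+++++++=+++++++++=+=+++++=------++++===:::+******
++++++-------==+++++=======++++++=+++++++++==+##**==-----=++++===::-+******
++++++-------======================++++++++===*+====-----=++++===::-*******
++++++=------=============+++=========++++==========-----=++++==-::=*******
++++++=:-----============++++++=====================-----=++++==-::+*******
+++++++:-----====++++====++++++====++++======+++====-----=++++==-::+*******
+++++++:------===+++++===++++++===++*+++====+++++===-----=++++==:
[... 1362 characters left out ...]
+=::-------*****
:*******+------+*--=+++++++++++++++++++++++++++=--==----++++=::------=*****
:********------++--=+++++++++++=====+++++++++++=--==---=++++=::------+*****
......................:+++=+++=======+++++++:......................-*******
                      :**= .:-=======-:. -==.                       .=*****
                     .:%%:   -=======.   .==..                        :+***
                     ::%#    :-======.    ==::                          -**
.................... -:+.    :-=-====:    .-:- ...........................=
.....................-:.....................:-.............................
.....................-:::::::::::::::::::::::-.............................
```

Emit:
play_rows(motion=[0, 0, -0.03, 0, 0, 0, -0.034, 0, 0, 0, -0.03, 0, 0.0047, 0.0266, 0, 0, 0.0047, 0.0466, 0, 0, 0.0047, 0.0466, 0, 0, 0.0047, 0.0466, 0, 0, 0.0047, 0.0466, 0, 0, 0.0047, 0.0466, 0, 0, 0.0047, 0.0466, 0, 0])

```text
clock: 18.7
eef_pos: [520.5, -23.1, 290.5]
tool_rot: [1.0, 0.024, 0.001, 0.0]
contact_force: [0.5, 0.3, -2.2]
grip_width: 0.208
grip_force: 30.0
```

Emit:
play_rows(motion=[0.0047, 0.0466, 0, 0, 0, 0.02, 0, 0, 0, 0, 0.01, -8.3, 0, 0, 0.02, -8.3, 0, 0, 0.04, 0, 0, 0, 0.04, 0, 0, 0, 0.02, 0, 0, 0, 0, 0])

```text
clock: 19.7
eef_pos: [526.3, -86.5, 158.6]
tool_rot: [0.986, 0.169, -0.002, -0.001]
contact_force: [-0.4, 0.7, -1.2]
grip_width: 0.202
grip_force: 30.0
```

```bash
python3 - <<'E'
from h import *
S=sensors.read_state(); e=S["eef_pos"]
a=np.radians(19.3);X=np.array([np.cos(a),np.sin(a)]);Y=np.array([-X[1],X[0]]);d=e[:2]-[510,-94]
print(e,S["clock"],d@X,d@Y,yaw(),S["contact_force"])
# tilt: fit nose/back edge in wrist image via back-wall top row
p=cams.camera_params("wrist"); im=cams.camera("wrist"); cv2.imwrite("pics/w8raw.png",im[:,:,::-1])
Rt=R.from_quat(S["tool_rot"]); xs=Rt.apply([1,0,0]); ys=-Rt.apply([0,1,0]); g=e+[0,0,19]
for th in (30,35,40,45):
    r=np.radians(th); c,s=np.cos(r),np.sin(r)
    def P(x,y,z):
        A=x+97.3; b=z-87.5; return proj(p,g+xs*(A*c+b*s)+ys*y+np.array([0,0,1])*(-A*s+b*c)).round()
    print(th,"nose",P(55,50,1.6),P(55,-50,1.6),"backtop",P(-55,0,46))
gr=cv2.cvtColor(im,cv2.COLOR_RGB2GRAY)
s=cv2.resize(gr[0:240,100:460],(90,48),interpolation=3)
for r in s: print("".join(" .:-=+*#%@"[min(9,int(v)//26)] for v in r))
E
```

```text
[526.30580244 -86.47564957 158.60854413] 19.7 17.876337976867134 1.7121867036371772 -70.59563531968739 [-0.40133979  0.68464427 -1.19347962]
30 nose [231. 107.] [336. 107.] backtop [284. 206.]
35 nose [233. 122.] [335. 122.] backtop [284. 212.]
40 nose [235. 137.] [333. 137.] backtop [284. 219.]
45 nose [236. 151.] [332. 151.] backtop [284. 225.]
****%%%%%%%%%%%%%%%%%%%%%%%%%%@%%%%%%%@%%%%@@%%%%%%%*=========%%%%%%%%%%%%%%%%%%%%%%%%%%%%
****%%%%%#**%%%%%%%%%%%%%%%%%%@%%@%%%%%%%@@@%@%%%@%+=======+===#%%%%%%%%%%%%%%%%%%%%%%%%%%
+**#%%%#+===+#%%%%%%%@%%%%%%%@%%%%@%%@%%%@@@%@%%%%+++===========#%%%%%%%%%%%%%%%%%%%%%%%%%
++*#%%#======+*%%%%%%@@@%%%@@%%%%%%@%@%%%%%%%%%@@+=++===========+*%%%%%%%@%%%%%%%%%%%%%%%%
++=#%*=======+=+%%%%@@@%%@%%%%%%%%%@%@%%%@%%%%@@*=++===++=========+%%%%%%@%%%%%%%%%%%%%%%%
+++%#=+========+=#%%%#%%%%##*@%@@@@@@%%%%@%%%%@*==+====++==========+##%*%%%%%%%%%%%%%%%%%%
+++#+=============*%%##@%@+++%%%%%@@%@@%%%@%@%+=+=+++========+==+==+====*#%%%%%%%%%%%%%%%%
++*+====+==+===++=*%%%#+%@*++*%%%%%%%%%%@%%%%+=+++=+++===+++++++==+++====+#%%%%%%%%%%%%%%%
+++====+===+++==+++%%%%
[... 2916 characters left out ...]
-+*++############################++*+---#@%%@@@@@@@@%@@@@@%%%%@
+++++=+=+#%%@@@@@@@@@%====--**++############################++**---%%%%@@@@@@%@%@@%@@%@@@@
+++++++=*@@@@@@@@@@@@@====--#*++############################++*#---%%%%@@@@@@%%@@@@@%@@@%%
++++++++@@%@@@@@@@@@@@====--#++*############################+++#---@%%%@@@@@@%@@@@@@@%%%@@
++=++++%@@@@@@@@@@@@@@+===--#++*############***#############*++#=-=@%%@@@@@@@@@@@@%@@@@@%@
+++++=#@@@@%-::::::::::.....:::::::*#######******#######*:::::::...::::::::::::=%@@@@%%%%%
+++++*@@@%=........................+**:.--*+******--.:%@*........................=%@@@@%%%
==++=@@@+.........................:=*+ ...++*****+..  %@#:.........................+%%%%%%
```

The bowl is empty and tilted about 40° nose-down, centred over the empty tub. I'll lay it down by setting the nose on the floor while drawing back and lowering.

Emit:
play_rows(motion=[0, 0, 0.008, 0, -0.014, 0, 0.0065, 0, -0.014, 0, 0.0065, 0, -0.0125, 0, 0.009, 0, -0.0125, 0, 0.009, 0, -0.011, 0, 0.011, 0, -0.011, 0, 0.011, 0, -0.009, 0, 0.0125, 0, -0.009, 0, 0.0125, 0, 0, 0, 0, 0])

```text
clock: 21.0
eef_pos: [437.7, -118.3, 73.8]
tool_rot: [0.986, 0.168, -0.001, -0.001]
contact_force: [-1.1, -0.4, 0.8]
grip_width: 0.204
grip_force: 30.0
```

Emit:
play_rows(motion=[0, 0, 0.001, 0, 0, 0, 0, 0])

```text
clock: 21.25
eef_pos: [439.7, -118.2, 73.4]
tool_rot: [0.986, 0.168, 0.0, 0.0]
contact_force: [-2.8, -0.1, 1.5]
grip_width: 0.205
grip_force: 30.0
```

Emit:
play_rows(motion=[0, 0, 0, 0, 0, 0, 0, 0, 0, 0, 0, 0, 0, 0, 0, 0], jaw=0.06)

```text
clock: 21.75
eef_pos: [439.6, -118.1, 73.0]
tool_rot: [0.986, 0.168, 0.0, 0.0]
contact_force: [0.4, 0.4, -0.5]
grip_width: 0.573
grip_force: 0.0
```

Emit:
play_rows(motion=[0, 0, -0.01, 0, 0, 0, -0.02, 0, 0, 0, -0.04, 0, 0, 0, -0.05, 0, 0, 0, -0.04, 0, 0, 0, 0, 0])

```text
clock: 22.5
eef_pos: [441.5, -119.2, 236.7]
tool_rot: [0.986, 0.168, 0.003, 0.003]
contact_force: [0.1, -0.7, 0.4]
grip_width: 0.689
grip_force: 0.0
```

```bash
python3 - <<'E'
from h import *
p=cams.camera_params("wrist"); im=cams.camera("wrist")[:,:,::-1]; sc=cams.camera("scene")[:,:,::-1]; tp=cams.camera("top")[:,:,::-1]
S=sensors.read_state();print(S["eef_pos"],S["clock"],yaw(),S["contact_force"])
cv2.imwrite("pics/fin.png",np.vstack([np.hstack([cv2.resize(im[:240],(500,214),interpolation=2),cv2.resize(sc[110:260,190:360],(300,214),interpolation=2)[:214]]),np.hstack([cv2.resize(tp[150:340,:320],(560,332),interpolation=2),cv2.resize(sc[0:180,255:385],(240,332),interpolation=2)])]))
E
```

```text
[ 438.61445483 -117.70452185  232.51366269] 22.65 -70.62486884559412 [ 0.24362262  0.13678678 -0.05375591]
```

View pics/fin.png

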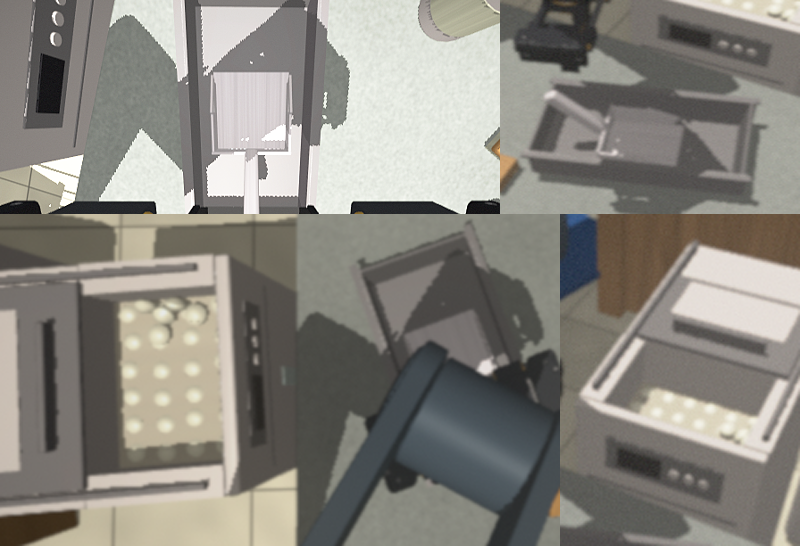

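The scoop lies flat and free in the tub, the tub is otherwise empty, and the six tablets are in the well at about (165,310) in the lower-left crop. Now I'll shut the lid.

Emit:
play_rows(motion=[0, 0, 0, -10.5, 0, 0, 0, -10.5, 0, 0, 0, -10.5, 0, 0, 0, -10.5, 0, 0, 0, -10.5, 0, 0, 0, -10.5, 0, 0, 0, -10.4, 0.02, 0.003, 0, 0, 0.04, 0.006, 0, 0, 0.05, 0.007, 0, 0], jaw=0)

```text
clock: 23.9
eef_pos: [449.3, -6.8, 231.3]
tool_rot: [0.691, 0.723, -0.001, -0.002]
contact_force: [1.2, -0.5, 0.4]
grip_width: 0.006
grip_force: 0.0
```

Emit:
play_rows(motion=[0.055, 0.007, 0, 0, 0.055, 0.007, 0, 0, 0.055, 0.007, 0, 0, 0.055, 0.007, 0, 0, 0.055, 0.007, 0, 0, 0.055, 0.007, 0, 0, 0.05, 0.007, 0, 0, 0.036, 0.007, 0, 0, 0.02, 0.003, 0, 0, 0, 0, 0, 0])

```text
clock: 25.15
eef_pos: [486.8, 431.4, 230.4]
tool_rot: [0.689, 0.725, -0.002, -0.001]
contact_force: [-0.4, -0.5, 0.1]
grip_width: 0.006
grip_force: 0.0
```

```bash
python3 - <<'E'
from h import *
p=cams.camera_params("wrist"); im=cams.camera("wrist"); t=cams.camera_params("top"); tp=cams.camera("top")
S=sensors.read_state();e=S["eef_pos"];print(e,S["clock"],yaw(),S["contact_force"],S["qpos"][5])
cv2.imwrite("pics/w9raw.png",im[:,:,::-1]);cv2.imwrite("pics/t9raw.png",tp[:,:,::-1])
g=cv2.cvtColor(im,cv2.COLOR_RGB2GRAY)
s=cv2.resize(g[0:240,100:460],(90,48),interpolation=3)
for r in s: print("".join(" .:-=+*#%@"[min(9,int(v)//26)] for v in r))
for y in (380,390,400,410,420,430,450): print(y,proj(p,[487,y,111]).round(),proj(p,[487,y,135]).round())
print("hidden rows: tip at",proj(p,e).round())
E
```

```text
[487.03555849 429.6916295  231.22923397] 25.25 2.785142075715655 [-0.0576459  -0.20765884  0.85653093] 0.5029961301394646
#++-.-*%%%%%%%%%%%%%%%%%%%%%%%%%%%%%%%%%%%%%%%%%%%%%%%%%%%%%%%%%%%%%%%%%%%%%%%%%%%=:==#*##
**+=.-*%%%%%%%%%%%%%%%%%%%%%%%%%%%%%%%%%%%%%%%%%%%%%%%%%%%%%%%%%%%%%%%%%%%%%%%%%%%-:==####
+*++.:+%%%%%%%%%%%%%%%%%%%%%%%%%%%%%%%%%%%%%%%%%%%%%%%%%%%%%%%%%%%%%%%%%%%%%%%%%%%:-==####
+#++.:+%%%%%%%%%%%%%%%%%%%%%%%%%%%%%%%%%%%%%%%%%%%%%%%%%%%%%%%%%%%%%%%%%%%%%%%%%%%:-=+####
=%++:.+%%%%%%%%%%%%%%%%%%%%%%%%%%%%%%%%%%%%%%%%%%%%%%%%%%%%%%%%%%%%%%%%%%%%%%%%%%#:-=+####
=%++-.-%%%%%%%%%%%%%%%%%%%%%%%%%%%%%%%%%%%%%%%%%%%%%%%%%%%%%%%%%%%%%%%%%%%%%%%%%%*:==*####
=#*+-.-#%%%%%%%%%%%%%%%%%%%%%%%%%%%%%%%%%%%%%%%%%%%%%%%%%%%%%%%%%%%%%%%%%%%%%%%%%+:==*####
=**+=.-+%%%%%%%%%%%%%%%%%%%%%%%%%%%%%%%%%%%%%%%%%%%%%%%%%%%%%%%%%%%%%%%%%%%%%%%%%+:==#####
=+#++.:+%%%%%%%%%%%%%%%%%%%%%%%%%%%%%%%%%%%%%%%%%%%%%%%%%%%%%%%%%%%%%%%%%%%%%%%%%=:==#####
-=#++.:=%%%%%%%%%%%%%%%%%%%%%%%%%%%%%%%%%%%%%%%%%%%%%%%%%%%%%%%%%%%%%%%%%%%%%%%%%-:==###%%
-=%++::=%%%%%%%%%%%%%%%%%%%%%%%%%%%%%%%%%%%%%%%%%%%%%%%%%%%%%%%%%%%%
[... 2917 characters left out ...]
:::::::-+%%%:----
=======+#+=.+++++++++++++++++++++++++++=:::::::::::::::::::::::::::::::::::::.::-*%%#:----
========%+=.=++++++++++++==============-:::::::::::::::::::::::::::::::::::::.::=#%%*:----
--------%++.-++++++:.....                 ::::::::  .      .     ........::::.::=#%%*:----
------=-#++:-+===-.                         ....                          :::.::=%%%+----:
------==**=:::::.                        .        .                        .::::=+**=:::--
380 [282. 250.] [281. 260.]
390 [282. 241.] [282. 250.]
400 [283. 231.] [282. 240.]
410 [283. 222.] [283. 230.]
420 [284. 212.] [283. 219.]
430 [284. 203.] [284. 209.]
450 [285. 183.] [285. 187.]
hidden rows: tip at [284. 251.]
```

Emit:
play_rows(motion=[0, 0, 0.03, 0, 0, 0, 0.03, 0, 0, 0, 0.025, 0, 0, 0, 0.018, 0, 0, 0, 0.01, 0, 0, 0, 0, 0])

```text
clock: 26.0
eef_pos: [487.8, 430.3, 119.6]
tool_rot: [0.69, 0.724, -0.001, -0.0]
contact_force: [0.4, -0.4, 0.1]
grip_width: 0.007
grip_force: 0.0
```

Emit:
play_rows(motion=[-0.006, 0, 0, 0, -0.012, 0, 0, 0, -0.018, 0, 0, 0, -0.02, 0, 0, 0, -0.02, 0, 0, 0, -0.02, 0, 0, 0, -0.02, 0, 0, 0, -0.02, 0, 0, 0, -0.02, 0, 0, 0])

```text
clock: 27.12
eef_pos: [495.6, 273.6, 120.0]
tool_rot: [0.69, 0.724, -0.0, -0.0]
contact_force: [1.0, 2.3, 0.3]
grip_width: 0.005
grip_force: 1.3
```

Force is about 2 N, so it is pushing the lid. I'll finish slowly to the stop.

Emit:
play_rows(motion=[-0.012, 0, 0, 0, -0.008, 0, 0, 0, -0.006, 0, 0, 0, -0.004, 0, 0, 0, 0, 0, 0, 0])

```text
clock: 27.75
eef_pos: [496.2, 244.6, 119.8]
tool_rot: [0.69, 0.724, -0.001, -0.0]
contact_force: [-0.9, -0.3, 0.3]
grip_width: 0.008
grip_force: 0.0
```

Emit:
play_rows(motion=[-0.003, 0, 0, 0, -0.003, 0, 0, 0, 0, 0, 0, 0])

```text
clock: 28.12
eef_pos: [496.2, 244.2, 119.9]
tool_rot: [0.691, 0.723, 0.003, -0.003]
contact_force: [-2.0, 17.8, -1.7]
grip_width: 0.005
grip_force: 8.8
```

Emit:
play_rows(motion=[0.005, 0, 0, 0, 0.01, 0, 0, 0, 0, 0, -0.03, 0, 0, 0, -0.05, 0, 0, 0, -0.04, 0, 0.05, 0, 0, 0, 0.05, 0, 0, 0, 0.05, 0, 0, 0, 0, 0, 0, 0])

```text
clock: 29.25
eef_pos: [488.3, 406.7, 239.7]
tool_rot: [0.688, 0.726, 0.0, -0.0]
contact_force: [0.6, -1.4, 0.1]
grip_width: 0.006
grip_force: 0.0
```

```bash
python3 - <<'E'
from h import *
S=sensors.read_state();print(S["eef_pos"],S["clock"],S["contact_force"])
s=cams.camera("scene"); g=cv2.cvtColor(s,cv2.COLOR_RGB2GRAY); p=cams.camera_params("scene")
q=cv2.resize(g[30:170,260:410],(100,70),interpolation=3)
for r in q: print("".join(" .:-=+*#%@"[min(9,int(v)//26)] for v in r))
f=lambda X:((proj(p,X)-[260,30])/[1.5,2]).round(1)
for n,X in [("lid front shut",[490,194,111]),("ridge",[490,229,135]),("ridge open",[482,400,135]),("frontedge",[493,184,100])]: print(n,f(X))
a=cv2.imread("pics/scene0.png");b=s[:,:,::-1]
d=cv2.absdiff(a,b).max(2); print("bystander diffs", {n:int((d[y0:y1,x0:x1]>40).sum()) for n,(x0,x1,y0,y1) in dict(mug=(360,405,190,245),det=(290,340,265,340),desc=(112,165,300,360),brush=(200,252,338,395),kit=(155,203,208,245)).items()})
E
```

```text
[488.33064195 406.70214615 239.69942631] 29.25 [ 0.57701953 -1.42092162  0.12288589]
.::.:::::::-------------------------+*+=+#%%%%%%%%%%%%%%#++==*%%%%%%%%%%%%%%%%%%%%##**++==----------
::.:.:::.:::----------------------=+*+==#%%%%%%%%%%%%%%%%%%##%%%%%%%%%%%%%%%%%%%%%%%%%%###*++==-----
:::::.:.:::----------------------=+++=+#%%%%%%%%%%%%%%%%%%%%%%%%%%%%%%%%%%%%%%%%%%%%%%%%%%%%###*++==
:::::.::------------------------=+*+==*%%%%%%%%%%%%%%%%%%%%%%%%%%%%%%%%%%%%%%%%%%%%%%%%%%%%%%%%%#++*
::::::--==----------------------+*+==*%%%%%%%%%%%%%%%%%%%%%%%%%%%%%%%%%%%%%%%%%%%%%%%%%%%%%%%%%%*++*
:::--=====--------------------=+*+==*%%%%%%%%%%%%%%%%%%%%%%%%%%%%%%%%%%%%%%%%%%%%%%%%%%%%%%%%%%#++*#
:--=======--------------------+*+==*%%%%%%%%%%%%%%%%%%%%%%%%%%%%%%%%%%%%%%%%%%%%%%%%%%%%%%%%%%#*++#*
==========-------------------+*+==+#%%%%%%%%%%%%%%%%%%%%%%%%%%%%%%%%%%%%%%%%%%%%%%%%%%%%%%%%%%*++*#+
==========------------------+++==*#%%%%%%%%%%%%%%%%%%%%%%%%%%%%%%%%%%%%%%%%%%%%%%%%%%%%%%%%%%#+=*#*=
==========-----------------+*+==*%%%%%%%%%%%%%%%%%%%%%%%%%%%%%%%%%%%%%%%%%%%%%%%%%%%%%%%%%%%#*+*##=-
=====
[... 5519 characters left out ...]
=-=====*##+===================
++*****+++*++++++++***++++++++++++++++====------=====================-=---==+##*+===================
+++++**+***+++++***+++++*++*+**++++++++++=====-----================-=-==-===*##+====================
**++*+*+++++++*+****++++*+++++++*++++++*+++++=====-----===============-=====*#*+====================
*+**********+++++***++****++++++++++++*+++++++++======-----=========-======+##+=====================
+++++++*********++++****+*+++**+++++*++++++++++++++=======--==========-====*##+=====================
lid front shut [34.8 40.5]
ridge [38.8 33.3]
ridge open [53.4 16.1]
frontedge [34.2 43.2]
bystander diffs {'mug': 0, 'det': 0, 'desc': 1098, 'brush': 0, 'kit': 250}
```

```bash
python3 - <<'E'
from h import *
for cam,boxes in (("top",dict(desc=(412,470,232,275),kit=(300,345,276,328))),("scene",dict(desc=(112,165,300,360),kit=(155,203,208,245)))):
    a=cv2.imread(f"pics/{cam}0.png"); b=cams.camera(cam)[:,:,::-1].copy()
    E=[cv2.Canny(cv2.GaussianBlur(i,(3,3),0),60,150) for i in (a,b)]
    for n,(x0,x1,y0,y1) in boxes.items():
        for nm,A,B in (("img",a,b),("edge",*E)):
            r=cv2.matchTemplate(B[y0-12:y1+12,x0-12:x1+12],A[y0:y1,x0:x1],cv2.TM_CCOEFF_NORMED); _,m,_,l=cv2.minMaxLoc(r); print(cam,n,nm,round(m,2),np.array(l)-12)
E
```

```text
top desc img 0.87 [0 0]
top desc edge 0.73 [0 0]
top kit img 0.58 [0 0]
top kit edge 0.5 [0 0]
scene desc img 0.83 [-1  0]
scene desc edge 0.56 [0 0]
scene kit img 0.75 [0 0]
scene kit edge 0.61 [0 0]
```

The bystanders haven't moved, so I'm handing in.

```bash
python3 -c "
from workcell import close_job; print(close_job())"
```

```text
the job is handed in; nothing more can be done
None
```

I scooped all six salt tablets in one go and tipped them into the well with none seen outside it, then laid the scoop flat in the tub and let go. I slid the lid to its end stop and handed the job in at about 29 s; the other items show no shift in the camera images, and the hand-in returned no verdict.

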